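# Load the dish incubator and start it warming

### The job

Clear the orange logger puck out of the incubator's pulled-out tray and stand it upright, wholly on the flat blue pad, and load every amber jar standing on the bench into the tray, upright on the tray floor. Only after both slide the tray fully home, then push the clear door shut until it seats on its catch, and with the door shut slide the black heater grip along its track until it is level with the green marker. Do not disturb the wash bottle, yellow-capped vial or blue-capped tub standing about.

Things in the scene. Friction and masses are not known exactly. Their poses are not given: they have to be found in the camera images.
- chamber: Low bench-top dish incubator, fixed: white base 30 mm high, clear walls and closed roof, grey back; 128 mm high, 250 mm wide, 190 mm deep. Origin on the bench below the middle of the roof's front edge; +x to its back, +y to its left as the robot sees it, open front towards -x. The base sill sticks out 34 mm in front. Only the pulled-out tray can be loaded
- tray (a joint): How far the steel tray is pulled out of the incubator towards its -x, m: 0 = fully home against its stop, range 0 to 0.15. It slides stiffly (about 2 N) and stays where left
- tray_in (a point): Centre of the tray's inside floor (at chamber z 40 mm), axes as the chamber; moves with the tray. Inner floor 128 mm (x) by 172 mm (y), rim 10 mm above the floor
- tray_push (a point): On the front face of the blue push tab at the middle of the tray's front, z 94 mm, 72 mm in front (-x) of tray_in. Tab 70 mm wide (y), 6 mm thick, from z 36 to 104 mm. At home its face is level with the roof's front edge, so shut fingers can push it home from in front
- door (a joint): Hinge angle of the clear blue-edged door, rad: 0 = shut and seated, grows as it swings out, clockwise from above, to 1.9. It turns lightly and stays where left; a sprung ball catch in the sill resists over the last 0.1 rad (about 5 N at the free edge), then snaps it to 0; short of that it is not seated
- door_hinge (a point): On the vertical hinge axis at the left front corner, at the door's top edge (z 126 mm); turns with the door. The panel runs 250 mm along this point's -y, hangs 94 mm down, is 8 mm thick; its outer face is the plane x = -12 mm, looking along -x. A white knob (22 mm diameter, 18 mm proud of that face) is 222 mm from the hinge, 39 mm below the top edge
- door_edge (a point): Top corner of the door's free edge on the outer face; axes as door_hinge
- heater (a joint): Position of the heater control's sliding grip along its track, m, range 0 to 0.12, grows towards the +y of heater_base; about 1.5 N of friction, stays where left
- heater_base: Fixed grey track of the heater control, 40 mm (x) by 170 mm (y), 14 mm high. Origin under its centre; the track runs along its y
- heater_top (a point): Top centre of the black slider grip (28 mm in x, 20 mm in y along the track, 40 mm high; its top is 54 mm above the bench), axes as heater_base
- setmark: Green marker clipped to the robot side (-x) of the heater track, 6 mm wide along the track and 18 mm high, with a thin green line across the track edge. Its origin lies on the track's centre line at the marker's place, axes as heater_base: the grip is level with it when the y of heater_top in this frame is 0
- pad: Flat blue pad, fixed, 90 x 90 mm, 6 mm thick, with a white spot; origin under its centre
- logger: Orange temperature logger puck, 44 mm diameter, 30 mm high, 0.1 kg; origin at the centre of its underside, z up
- jar1: Amber sample jar with white screw cap, 42 mm diameter, 45 mm high, about 0.08 kg; origin at the centre of its underside, z up. May be absent
- jar2: Amber sample jar with white screw cap, 42 mm diameter, 45 mm high, about 0.08 kg; origin at the centre of its underside, z up. May be absent
- jar3: Amber sample jar with white screw cap, 42 mm diameter, 45 mm high, about 0.08 kg; origin at the centre of its underside, z up. May be absent
- jar4: Amber sample jar with white screw cap, 42 mm diameter, 45 mm high, about 0.08 kg; origin at the centre of its underside, z up. May be absent
- wash_bottle: White wash bottle with red cap, 68 mm diameter, 170 mm high; leave alone
- vial_a: Small white vial with yellow cap, 28 mm diameter, 50 mm high; leave alone
- tub: Small clear tub with blue cap, 44 mm diameter, 50 mm high; leave alone

How it is judged:
By the outcome, as a careful person would: the job done as asked, in the order asked, and still so for the second after the job is handed in, with the robot touching nothing.
Of jar1, jar2, jar3, jar4 only 2 to 4 are there at a start; the rules pass over those that are not, and their reading is None.
At some moment in a run one of jar1, jar2, jar3, jar4, logger may be knocked a few centimetres aside while the robot is not near it.
It also fails if it takes over 210 s, if anything falls off the work surface, if the arm or the gripper's body presses on something with over 40 N, if the wrist force passes 120 N, or if a joint passes its speed limit or range.

### The arm

A 6-joint arm with a two-finger parallel gripper is mounted at the origin on the work surface. World frame = base frame: x ahead of the robot, y to its left, z up, the work surface at z = 0. Lengths are in m, angles in degrees, forces in N, time in s.
With the tool pointing down it reaches from about 0.35 to 0.875 m from the base axis. Payload 4.2 kg.
Tool frame: the origin (TCP) lies on the centre line of the jaws, within the pads' length; the fingertips stand r.tip_extent ahead of it and the grasp point (between the pads) lies 11 mm behind it (r.tip_extent is the distance from the TCP to the fingertips, in m); z points along the fingers, y is the line along which they close (so a half turn about z gives the same grasp; the last joint's range is limited). The gripper opens to 87 mm and grips with 3 to 60 N. Pads are 19 mm wide; open, the fingers measure 117 mm over their backs; the gripper's body (75 mm by 190 mm) begins 51 mm behind the grasp point.
Start: joints at [85.405, 22.042, 0.453, 0, -68.411, -14.817], TCP at [0.208, 0.589, 0.231] pointing down, gripper open.
Joint ranges: [-179.83, 179.83], [-69.29, 118.12], [-61.27, 80.66], [-181.25, 117.63], [-171.15, -9.14], [-177.46, 177.46]. Speed limits (degrees/s): [159.86, 159.86, 180, 180, 180, 180].

### API

Orientations are given as a 3x3 rotation matrix whose columns are the frame's x, y, z axes.
In Python, from station import r gives the robot as it stands.
- The arm moves only by the shell command python3 -m jog 'ROWS'. ROWS is text: rows parted by semicolons, each of 5 numbers parted by spaces: the opening, from 0 (shut) to 1 (fully open), then the shift along the world's x, y, z in mm, then the turn about the world's z in degrees. In form: hand dx dy dz roll; .... A call has 1 to 5 rows; each row shifts and turns the commanded pose from where the row before left it; what a row does not reach is not made up. A row lasts 1/8 s, in which the tool goes at most 62.5 mm and 10.7 degrees, less where a joint would pass 70% of its speed; a pose out of reach is approached as far as the arm can. A call is refused whole if a number of a shift passes 62.5 or a number of a turn 10.7, either way. A call with a gripper value outside its range is refused whole. The fingers move at their own pace and stop on an object; the grip force is fixed at half the most. Time passes only in rows, so rows that do not move let the fingers close. It gives the time, the measured TCP pose, the force, the opening and the grip force at its end, in the units of the state.
- r.sense(): the state, without advancing time (a new reading comes with each control period).
- r.capture(name): name is "side" or "top" or "wrist"; returns a dict with "pixels" (384x512x3 uint8, red, green, blue), "fovy" (degrees; the focal length in pixels is half the picture's height over the tangent of half this angle, whatever the lens; pixels are square), "cx", "cy" (the principal point, pixels), "origin" and "orientation" of the camera in the world; the wrist camera has in their place "T_tool_cam" (4x4, takes a point from camera to tool coordinates, whose origin is the TCP and whose axes are the flange's). Camera axes: x right, y down, z forward; pixel columns grow to the right and rows downward; lengths in m; the calibration is good to about 2 mm. A picture is of the moment at which its call begins: read the wrist's pose just before it. There is no depth.
- r.finish_job(): hands the job in; it is judged then, once.
The state is a dict: "time_s": time; "joints": joint angles; "joint_velocities": joint speeds; "effort": joint torques, N m; "tcp_pos": TCP position; "ee_rot": TCP orientation; "wrist_force": force on the tool from outside, world axes, zero at the start; "moment": the same for the moment, N m; "gripper_width": opening from 0.0 (shut) to 1.0 (fully open); "gripper_force": force on a finger pad.
Only numpy, scipy, OpenCV 4.12 (cv2) and the standard library are available. Lean on these libraries where they do the work, as an engineer would, in place of code of your own. Each camera call takes 0.05 s, during which the arm holds its last target. There are 200 camera calls.

## Working session

There is one attempt and no reset: what is moved stays moved. The work goes in short steps, Python scripts to look and compute and a shell command to move; the robot and the scene stay as the last step left them, time stands still between calls to the robot, and variables do not carry over. Pictures are saved under pics/ and viewed, at most 14 in all, crops included, and the job is handed in when it is done.

```bash
ls; mkdir -p pics
cat > h.py <<'E'
import numpy as np, cv2
from station import r
def snap(name, fn=None):
    s=r.sense(); c=r.capture(name)
    if name=="wrist":
        T=np.eye(4); T[:3,:3]=np.array(s["ee_rot"]); T[:3,3]=s["tcp_pos"]
        M=T@np.array(c["T_tool_cam"]); c["origin"]=M[:3,3]; c["orientation"]=M[:3,:3]
    c["o"]=np.array(c["origin"]); c["R"]=np.array(c["orientation"])
    c["f"]=c["pixels"].shape[0]/2/np.tan(np.radians(c["fovy"]/2))
    if fn: cv2.imwrite("pics/"+fn, cv2.cvtColor(c["pixels"],cv2.COLOR_RGB2BGR))
    return c
def ray(c,u,v): return c["R"]@np.array([(u-c["cx"])/c["f"],(v-c["cy"])/c["f"],1.])
def plane(c,u,v,z):
    d=ray(c,u,v); return c["o"]+d*(z-c["o"][2])/d[2]
def proj(c,p):
    q=c["R"].T@(np.array(p)-c["o"]); return np.array([c["cx"],c["cy"]])+c["f"]*q[:2]/q[2]
def tri(c1,p1,c2,p2):
    A=[];b=[]
    for c,p in((c1,p1),(c2,p2)):
        d=ray(c,*p); d/=np.linalg.norm(d); P=np.eye(3)-np.outer(d,d); A.append(P); b.append(P@c["o"])
    return np.linalg.lstsq(np.vstack(A),np.hstack(b),rcond=None)[0]
def blobs(c,lo,hi,amin=30):
    h=cv2.cvtColor(c["pixels"],cv2.COLOR_RGB2HSV); m=cv2.inRange(h,np.array(lo),np.array(hi))
    n,l,st,ce=cv2.connectedComponentsWithStats(m)
    return [(tuple(np.round(ce[i],1)),tuple(int(x) for x in st[i])) for i in range(1,n) if st[i][4]>=amin]
E
python3 - <<'E'
from h import *
for n in("top","side","wrist"):
    c=snap(n,n+"0.png"); print(n,c["fovy"],c["cx"],c["cy"],c["o"].round(3),c["R"].round(3).tolist())
print(r.tip_extent,r.sense())
E
```

```text
pics
top 43.06141028982293 258.37047510121624 190.76673016301362 [0.505 0.026 1.516] [[-0.017, -0.999, 0.036], [-1.0, 0.017, -0.008], [0.007, -0.036, -0.999]]
side 45.921604826123065 259.5132501107903 190.6273943412902 [-0.024 -0.807  0.946] [[0.817, -0.365, 0.446], [-0.576, -0.524, 0.627], [0.005, -0.769, -0.639]]
wrist 64.56469904173215 262.3075184675158 193.33656105384117 [0.279 0.563 0.384] [[-0.332, -0.906, -0.264], [-0.943, 0.32, 0.091], [0.002, 0.279, -0.96]]
0.008 {'time_s': 0.15, 'joints': array([ 8.54049224e+01,  2.20800739e+01,  3.97255899e-01, -1.87052339e-02,
       -6.84098223e+01, -1.48159475e+01]), 'joint_velocities': array([-0.07338632, -0.22057644,  0.21517056,  0.12815498,  0.11414106,
        0.04595849]), 'effort': array([ 6.86219428e-04, -3.91051161e+01,  1.87586617e+01,  4.22236294e+00,
        1.23848033e-02, -1.35552291e-04]), 'tcp_pos': array([0.20756846, 0.58906447, 0.22971818]), 'ee_rot': array([[ 9.43118738e-01, -3.32455800e-01, -4.32118911e-04],
       [-3.32456059e-01, -9.43117410e-01, -1.58734204e-03],
       [ 1.20182201e-04,  1.64071258e-03, -9.99998647e-01]]), 'wrist_force': array([-0.13645773, -0.46144539,  0.40448437]), 'moment': array([-0.02821474,  0.00507616, -0.03163843]), 'gripper_force': 0.0, 'gripper_width': 1.00444606513117}
```

View pics/top0.png

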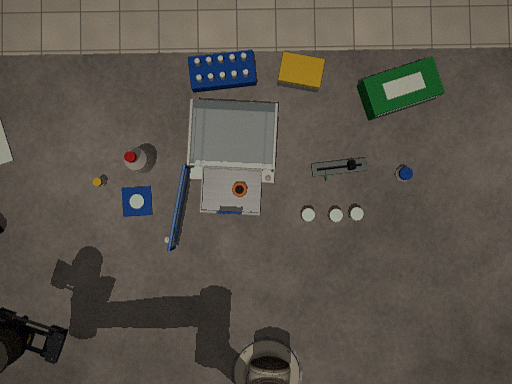

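View pics/side0.png

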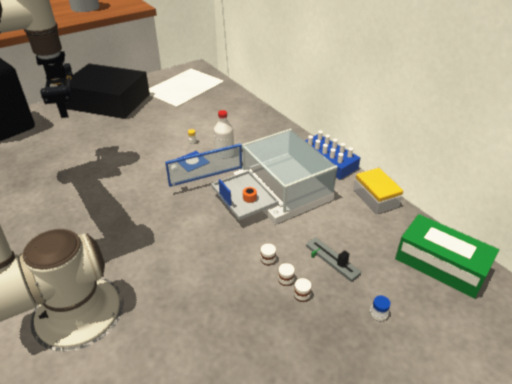

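The top view shows the pad at (137,201), the wash bottle at (135,157) and the vial at (97,182). The open door runs from (187,168) to (171,247). The logger is in the tray at (240,189), and there are three jars with white caps at (308,214), (336,215) and (357,213). The heater grip is at (352,164), the green marker at (325,177) and the tub at (404,174). The side view shows the same three jars at (268,253), (286,273) and (303,289).

Run:
```python
from h import *
t=snap("top");s=snap("side")
def show(n,lo,hi,a=20):
    for nm,c in(("top",t),("side",s)):
        print(n,nm,[(tuple(map(float,b[0])),b[1]) for b in blobs(c,lo,hi,a)])
show("white",(0,0,165),(180,45,255),25)
show("orange",(3,150,120),(14,255,255))
show("green",(40,100,40),(85,255,255),5)
show("black",(0,0,0),(180,255,32),15)
show("blue",(100,120,60),(125,255,255),25)
for n,c,box in(("top",t,(150,80,380,260)),("side",s,(140,110,380,320))):
    x0,y0,x1,y1=box; k=3 if n=="top" else 2.4
    im=cv2.cvtColor(c["pixels"][y0:y1,x0:x1],cv2.COLOR_RGB2BGR)
    cv2.imwrite(f"pics/{n}1.png",cv2.resize(im,None,fx=k,fy=k,interpolation=cv2.INTER_CUBIC))
```

```text
white top [((136.9, 201.4), (130, 195, 14, 13, 53)), ((307.4, 214.5), (302, 209, 13, 12, 60)), ((354.4, 215.5), (351, 209, 11, 11, 32)), ((335.4, 216.1), (330, 210, 13, 11, 42))]
white side [((8.9, 1.0), (4, 0, 11, 5, 26)), ((377.3, 88.4), (145, 0, 367, 273, 53481)), ((183.8, 86.5), (149, 68, 75, 40, 1595)), ((202.5, 139.2), (158, 119, 86, 50, 1152)), ((170.8, 127.2), (166, 125, 11, 6, 25)), ((273.2, 169.4), (206, 127, 131, 93, 4538)), ((155.2, 163.8), (151, 159, 11, 11, 33)), ((192.2, 160.7), (186, 158, 13, 6, 62)), ((173.3, 166.1), (171, 164, 6, 6, 29)), ((193.1, 182.9), (182, 180, 21, 7, 38)), ((204.3, 191.8), (196, 187, 19, 12, 54)), ((196.6, 218.9), (185, 209, 23, 19, 116)), ((317.7, 215.5), (306, 208, 25, 16, 129)), ((337.6, 211.7), (331, 210, 15, 5, 27)), ((450.2, 242.4), (425, 228, 51, 30, 640)), ((267.9, 248.4), (260, 241, 18, 15, 191)), ((439.7, 263.6), (402, 243, 77, 42, 601)), ((10.0, 275.1), (0, 261, 21, 26, 301)), ((286.1, 269.2), (277, 262, 18, 15, 190)), ((303.1, 284.5), (294, 277, 20, 16, 209)), ((376.6, 314.0), (369, 304, 18, 16, 117)), ((83.0, 333.9), (57, 321, 52,
[... 758 characters left out ...]
)]
black side [((55.3, 68.9), (37, 52, 34, 34, 561)), ((12.1, 104.3), (0, 59, 34, 82, 1751)), ((100.2, 91.7), (42, 65, 105, 53, 3560)), ((342.5, 260.7), (338, 256, 10, 10, 65)), ((43.6, 315.0), (40, 313, 7, 5, 18))]
blue top [((221.7, 69.7), (188, 50, 68, 39, 1650)), ((405.9, 173.0), (400, 167, 13, 13, 134)), ((136.6, 200.9), (122, 186, 30, 31, 638)), ((228.7, 212.2), (217, 211, 24, 3, 46))]
blue side [((314.0, 140.3), (312, 136, 5, 11, 27)), ((321.2, 145.0), (318, 137, 7, 17, 42)), ((343.2, 162.2), (324, 141, 36, 38, 481)), ((226.5, 147.9), (213, 145, 28, 7, 36)), ((188.1, 156.8), (166, 152, 45, 13, 138)), ((224.5, 191.6), (219, 180, 12, 24, 143)), ((381.3, 303.4), (374, 296, 16, 16, 211))]
```

View pics/top1.png

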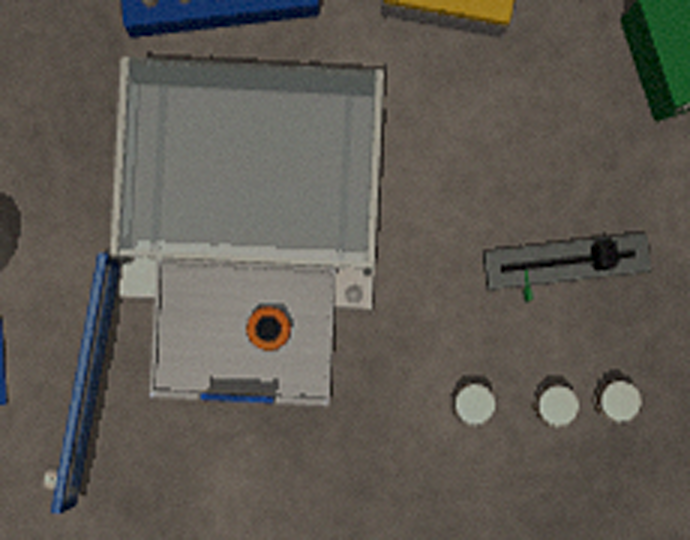

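View pics/side1.png

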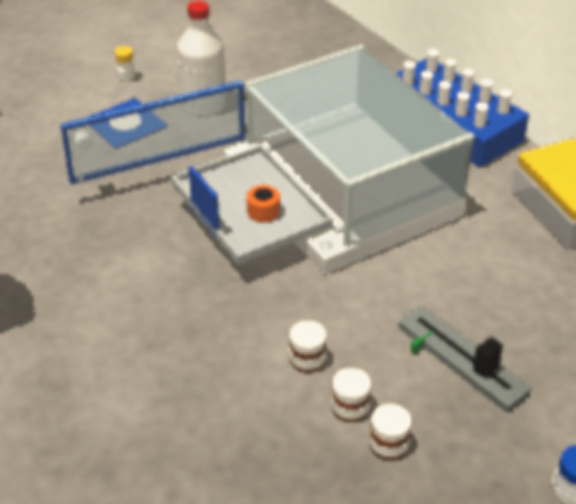

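The enlarged crops show the chamber roof's front edge from (113,255) to (374,266) and the sill's right corner at (372,307). The tray's front corners are at (151,397) and (329,404), and its tab spans (200–275,398). The track's corners are (484,250), (647,232), (651,270) and (489,290), with the grip top at (604,250) and the marker at (528,285). Cap tops are at (475,405), (558,405) and (621,401), and the puck's hole is at (268,327).

Run:
```python
from h import *
t=snap("top");s=snap("side")
T=lambda u,v:(150+u/3-.33,80+v/3-.33)
S=lambda u,v:(140+u/2.4-.3,110+v/2.4-.3)
# subpixel top cap centres by bright mask in ROI
g=t["pixels"].min(2)
def cen(c,box,th):
    x0,y0,x1,y1=box; m=(c["pixels"].min(2)[y0:y1,x0:x1]>th).astype(np.uint8)
    q=np.argwhere(m); (a,b),rad=cv2.minEnclosingCircle(q[:,::-1].astype(np.float32)); return (a+x0,b+y0),rad,q.mean(0)[::-1]+[x0,y0]
caps=[((300,205,317,224),(309,331)),((328,205,345,224),(352,385)),((348,205,366,223),(391,421))]
for b,sd in caps:
    p,rad,m=cen(t,b,105); print("jar",np.round(m,1),round(rad,1),tri(t,m,s,S(*sd)).round(4),plane(t,*m,.045).round(4))
print("puck",tri(t,T(268,327),s,S(264,192)).round(4),plane(t,*T(268,327),.07).round(4))
print("pad",plane(t,136.7,201,.006).round(4), tri(t,(136.9,201.4),s,S(125,122)).round(4))
P=lambda n,u,v,z:print(n,plane(t,*T(u,v),z).round(4))
P("roofFL",113,252,.128);P("roofFR",374,265,.128);P("roofBR",383,68,.128);P("roofBL",124,57,.128)
P("sillFR",372,307,.03);P("sillFL",119,296,.03)
P("trayFL",151,397,.05);P("trayFR",329,404,.05);P("tabL",200,398,.104);P("tabR",275,402,.104)
P("hinge",101,256,.126);P("dooredge",55,511,.126);P("doorin",74,508,.126);P("knob",50,479,.087)
for q in((484,250),(647,232),(651,270),(489,290)):P("trk",*q,.014)
P("grip",604,246,.054); print(tri(t,T(604,246),s,S(489,344)).round(4))
P("mark",528,273,.014);print("marktip", tri(t,T(528,298),s,S(418,340)).round(4))
P("bottle",*((np.array([130,156])-[150,80])*3),.17);P("vial",*((np.array([97,182])-[150,80])*3),.05);P("tub",*((np.array([405.5,173])-[150,80])*3),.05)
```

```text
jar [307.9 214.5] 6.7 [ 0.4842 -0.1343  0.0469] [ 0.4835 -0.134   0.045 ]
jar [335.8 214.9] 6.6 [ 0.4808 -0.2194  0.039 ] [ 0.4809 -0.2184  0.045 ]
jar [356.7 213.4] 6.6 [ 0.4839 -0.2823  0.0406] [ 0.4842 -0.2816  0.045 ]
puck [0.5642 0.0718 0.0721] [0.564  0.0721 0.07  ]
pad [0.5338 0.3913 0.006 ] [0.5331 0.3909 0.0041]
roofFL [0.6356 0.2166 0.128 ]
roofFR [ 0.6191 -0.0317  0.128 ]
roofBR [ 0.808  -0.0438  0.128 ]
roofBL [0.8225 0.2038 0.128 ]
sillFR [ 0.5842 -0.0329  0.03  ]
sillFL [0.5998 0.2245 0.03  ]
trayFL [0.4966 0.191  0.05  ]
trayFR [0.4865 0.0128 0.05  ]
tabL [0.4952 0.1377 0.104 ]
tabR [0.4901 0.0654 0.104 ]
hinge [0.6322 0.2283 0.126 ]
dooredge [0.3908 0.2747 0.126 ]
doorin [0.3933 0.2567 0.126 ]
knob [0.4188 0.2862 0.087 ]
trk [ 0.642  -0.1502  0.014 ]
trk [ 0.6579 -0.3192  0.014 ]
trk [ 0.6185 -0.3223  0.014 ]
trk [ 0.6006 -0.1545  0.014 ]
grip [ 0.6404 -0.2664  0.054 ]
[ 0.6394 -0.2664  0.047 ]
mark [ 0.6175 -0.1952  0.014 ]
marktip [ 0.5934 -0.1955  0.0185]
bottle [0.6566 0.37   0.17  ]
vial [0.5932 0.5004 0.05  ]
tub [ 0.6047 -0.4303  0.05  ]
```

Calibration summary:
- **Chamber:** its yaw is about -3.8°, with its origin near (0.627, 0.0925).
- **Tray:** it is pulled out about 135 mm, with its centre near (0.5645, 0.097).
- **Door:** it is open about 1.7 rad.

I'll move above the puck, turning the camera to the robot side so it clears the bottle later.

```bash
python3 -m jog '1 27 -40 4 -10; 1 27 -40 4 -10; 1 27 -40 4 -10; 1 27 -40 4 -10; 1 27 -40 4 -10' && python3 -m jog '1 27 -40 0 -10; 1 27 -40 0 -10; 1 27 -40 0 -10; 1 27 -40 0 -10; 1 27 -40 0 -10'; python3 -c "
from h import *
print(r.sense()['joints'].round(1))"
```

```text
time_s: 0.98
tcp_pos: [0.3434, 0.3881, 0.2509]
ee_rot: [[0.347, -0.938, 0.0], [-0.938, -0.347, 0.0], [-0.0, -0.0, -1.0]]
wrist_force: [0.2, 0.2, -0.3]
gripper_width: 1.001
gripper_force: 0.0
time_s: 1.6
tcp_pos: [0.4784, 0.1881, 0.2508]
ee_rot: [[-0.496, -0.868, 0.001], [-0.868, 0.496, 0.0], [-0.001, -0.0, -1.0]]
wrist_force: [1.5, 0.4, 1.7]
gripper_width: 1.002
gripper_force: 0.0
[ 39.6  10.3 -13.    0.  -66.6 -69.3]
```

```bash
python3 -m jog '1 14 -20 0 -10.7; 1 14 -20 0 -10.7; 1 14 -20 0 -10.7; 1 14 -20 0 -10.7; 1 14 -20 0 -10.7' && python3 -m jog '1 15 -16 0 -10.6; 1 0 0 0 0; 1 0 0 0 0'; python3 -c "
from h import *
c=snap('wrist','w1.png'); print(r.sense()['joints'].round(1),c['o'].round(3),c['R'].round(2).tolist())
print(blobs(c,(3,150,100),(14,255,255)))
for z in(.07,):print(proj(c,[.564,.072,z]))
"
```

```text
time_s: 2.22
tcp_pos: [0.5481, 0.0888, 0.2506]
ee_rot: [[-0.993, -0.117, 0.0], [-0.117, 0.993, 0.0], [-0.0, 0.0, -1.0]]
wrist_force: [0.4, 0.8, 0.0]
gripper_width: 1.001
gripper_force: 0.0
time_s: 2.6
tcp_pos: [0.5623, 0.0737, 0.2505]
ee_rot: [[-0.998, 0.059, -0.0], [0.059, 0.998, 0.0], [0.0, 0.0, -1.0]]
wrist_force: [-0.4, -0.4, -0.3]
gripper_width: 0.999
gripper_force: 0.0
[  23.8   15.6   -6.    -0.   -68.4 -117.2] [0.486 0.077 0.405] [[0.06, 0.96, 0.28], [1.0, -0.06, -0.02], [0.0, 0.28, -0.96]]
[((np.float64(261.4), np.float64(173.1)), (244, 155, 36, 38, 692))]
[261.39110462 177.88997086]
```

View pics/w1.png

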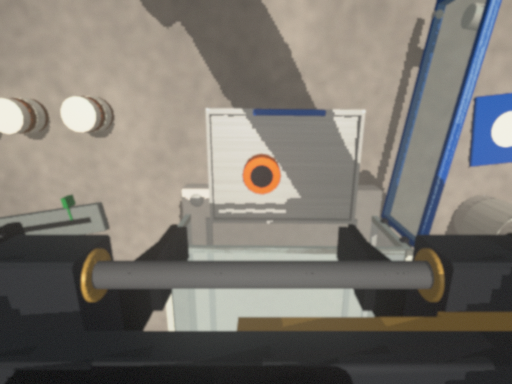

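The wrist view (+x down, +y right) shows the puck at (262,174). The tray's rim corners are near (208,109) and (364,111), and the tab spans (253–327,112). Two jars are at the left, the pad is at the right and the door stands open.

Run:
```python
from h import *
c=snap("wrist");t=snap("top")
b=blobs(c,(3,150,100),(14,255,255))[0][1]
u,v=b[0]+b[2]/2-.5,b[1]+b[3]/2-.5
h=cv2.cvtColor(c["pixels"],cv2.COLOR_RGB2HSV)
roi=c["pixels"][155:193,244:280].max(2); q=np.argwhere(roi<70)
print("ring",u,v,"hole",q.mean(0)[::-1]+[244,155])
hole=q.mean(0)[::-1]+[244,155]
print(tri(c,hole,t,(239.0,189.0)).round(4),plane(c,u,v,.07).round(4),plane(c,*hole,.07).round(4))
for n,p,z in(("FL",(364,111),.05),("FR",(208,109),.05),("tabL",(327,112),.104),("tabR",(253,111),.104),("rearR",(211,220),.05),("rearL",(357,221),.05),("padTL",(474,98),.006),("padBL",(471,164),.006),("spot",(505,128),.006),("jar",(80,114),.045),("sillFR",(181,190),.03)):
    print(n,plane(c,*p,z).round(4))
```

```text
ring 261.0 174.0 hole [nan nan]
 ** On entry to DLASCL parameter number  4 had an illegal value
 ** On entry to DLASCL parameter number  4 had an illegal value<stdin>:7: RuntimeWarning: Mean of empty slice.
  ret = um.true_divide(
<stdin>:8: RuntimeWarning: Mean of empty slice.
Traceback (most recent call last):
  File "h.py", line 21, in tri
    return np.linalg.lstsq(np.vstack(A),np.hstack(b),rcond=None)[0]
           ~~~~~~~~~~~~~~~^^^^^^^^^^^^^^^^^^^^^^^^^^^^^^^^^^^^^^
numpy.linalg.LinAlgError: SVD did not converge in Linear Least Squares
```

Run:
```python
from h import *
c=snap("wrist");t=snap("top")
hole=(262,175.5)
print(tri(c,hole,t,(239.0,189.0)).round(4),plane(c,261,174,.07).round(4),plane(c,*hole,.07).round(4))
for n,p,z in(("FL",(364,111),.05),("FR",(208,109),.05),("tabL",(327,112),.104),("tabR",(253,111),.104),("rearR",(211,220),.05),("rearL",(357,221),.05),("padTL",(474,98),.006),("padBL",(471,164),.006),("spot",(505,128),.006),("jar",(80,114),.045),("sillFR",(181,190),.03)):
    print(n,plane(c,*p,z).round(4))
```

```text
[0.5635 0.0727 0.0601] [0.5596 0.0722 0.07  ] [0.5614 0.0732 0.07  ]
FL [0.4984 0.1921 0.05  ]
FR [0.4858 0.0168 0.05  ]
tabL [0.4954 0.1394 0.104 ]
tabR [0.4902 0.0688 0.104 ]
rearR [0.6187 0.0061 0.05  ]
rearL [0.6309 0.1878 0.05  ]
padTL [0.4924 0.3434 0.006 ]
padBL [0.5767 0.3506 0.006 ]
spot [0.5319 0.3881 0.006 ]
jar [ 0.4826 -0.131   0.045 ]
sillFR [ 0.5832 -0.0319  0.03  ]
```

```bash
python3 -m jog '0.75 0 -1 -50 0; 0.75 0 0 -50 0; 0.75 0 0 -40 0; 0.75 0 0 -30 0; 0.75 0 0 -22 0' && python3 -m jog '0 0 0 0 0; 0 0 0 0 0; 0 0 0 0 0; 0 0 0 0 0; 0 0 0 0 0' && python3 -m jog '0 0 0 10 0; 0 0 0 20 0; 0 0 0 50 0; 0 0 0 50 0; 0 0 0 50 0'
```

```text
time_s: 3.48
tcp_pos: [0.5621, 0.0726, 0.0572]
ee_rot: [[-0.998, 0.06, -0.001], [0.06, 0.998, -0.001], [0.001, -0.001, -1.0]]
wrist_force: [0.7, 0.2, -0.2]
gripper_width: 0.747
gripper_force: 0.0
time_s: 4.1
tcp_pos: [0.5635, 0.0729, 0.0599]
ee_rot: [[-0.998, 0.061, 0.002], [0.061, 0.998, 0.001], [-0.002, 0.001, -1.0]]
wrist_force: [-0.8, 1.1, 6.1]
gripper_width: 0.492
gripper_force: 30.0
time_s: 4.72
tcp_pos: [0.562, 0.0722, 0.2401]
ee_rot: [[-0.998, 0.062, -0.001], [0.062, 0.998, -0.0], [0.001, -0.0, -1.0]]
wrist_force: [0.4, 0.1, -2.0]
gripper_width: 0.497
gripper_force: 30.0
```

```bash
python3 -m jog '0 -5 45 0 0; 0 -5 55 0 0; 0 -5 55 0 0; 0 -5 55 0 0; 0 -5 55 0 0' && python3 -m jog '0 -4 45 0 0; 0 0 9 -30 0; 0 0 0 -50 0; 0 0 0 -50 0; 0 0 0 -40 0' && python3 -m jog '0 0 0 -25 0; 0 0 0 -10 0; 0 0 0 -5 0; 0 0 0 -2 0; 0 0 0 0 0'
```

```text
time_s: 5.35
tcp_pos: [0.5369, 0.3388, 0.2384]
ee_rot: [[-0.998, 0.061, -0.001], [0.061, 0.998, -0.001], [0.001, -0.001, -1.0]]
wrist_force: [0.9, -0.6, -1.1]
gripper_width: 0.497
gripper_force: 30.0
time_s: 5.98
tcp_pos: [0.5327, 0.3905, 0.0661]
ee_rot: [[-0.998, 0.062, -0.002], [0.062, 0.998, -0.002], [0.002, -0.002, -1.0]]
wrist_force: [0.2, -0.5, -0.7]
gripper_width: 0.496
gripper_force: 30.0
time_s: 6.6
tcp_pos: [0.5341, 0.3918, 0.0275]
ee_rot: [[-0.998, 0.061, 0.001], [0.061, 0.998, 0.001], [-0.001, 0.001, -1.0]]
wrist_force: [0.2, -0.0, -1.0]
gripper_width: 0.496
gripper_force: 30.0
```

```bash
python3 -m jog '0 0 0 -2 0; 0 0 0 0 0' ; python3 -m jog '0 0 0 -2 0; 0 0 0 0 0; 0 0 0 0 0'
```

```text
time_s: 6.85
tcp_pos: [0.5342, 0.392, 0.026]
ee_rot: [[-0.998, 0.061, 0.002], [0.061, 0.998, 0.001], [-0.001, 0.001, -1.0]]
wrist_force: [-1.4, -0.3, 3.4]
gripper_width: 0.494
gripper_force: 30.0
time_s: 7.22
tcp_pos: [0.5342, 0.392, 0.0259]
ee_rot: [[-0.998, 0.06, 0.002], [0.06, 0.998, 0.001], [-0.002, 0.001, -1.0]]
wrist_force: [-4.2, -1.3, 13.3]
gripper_width: 0.499
gripper_force: 30.0
```

```bash
python3 -m jog '0.8 0 0 1 0; 0.8 0 0 1 0; 0.8 0 0 0 0; 0.8 0 0 10 0; 0.8 0 0 30 0' && python3 -m jog '0.8 0 0 55 0; 0.8 0 0 55 0; 0.8 0 0 55 0; 0.8 -5 -50 0 0; 0.8 -5 -60 0 0' && python3 -m jog '0.8 -5 -60 0 0; 0.8 -5 -60 0 0; 0.8 -5 -60 0 0; 0.8 -5 -60 0 0; 0.8 -5 -60 0 0' && python3 -m jog '0.8 -5 -55 0 0; 0.8 -5 -40 0 0; 0.8 0 -18 0 0; 0.8 0 0 0 0'
python3 - <<'E'
from h import *
c=snap("wrist","w2.png"); t=snap("top","t2.png")
a=t["pixels"][170:240,110:400]; cv2.imwrite("pics/t2c.png",cv2.resize(a[:,:,::-1],None,fx=2.7,fy=2.7))
w=cv2.resize(c["pixels"][:,:,::-1],None,fx=1,fy=1); k=np.zeros((384+190,784,3),np.uint8); k[:384,:512]=w; b=cv2.imread("pics/t2c.png"); k[384:384+b.shape[0],:b.shape[1]]=b; cv2.imwrite("pics/m2.png",k)
print(r.sense()["tcp_pos"].round(4),[proj(c,p).round(0).tolist() for p in((.4835,-.134,.045),(.481,-.2185,.045),(.484,-.282,.045))])
E
```

```text
time_s: 7.85
tcp_pos: [0.5328, 0.3905, 0.0634]
ee_rot: [[-0.998, 0.061, -0.003], [0.061, 0.998, -0.003], [0.003, -0.003, -1.0]]
wrist_force: [0.7, 0.6, 0.5]
gripper_width: 0.794
gripper_force: 0.0
time_s: 8.48
tcp_pos: [0.5236, 0.2811, 0.2307]
ee_rot: [[-0.998, 0.059, 0.002], [0.059, 0.998, 0.002], [-0.002, 0.002, -1.0]]
wrist_force: [1.0, -1.4, -0.9]
gripper_width: 0.801
gripper_force: 0.0
time_s: 9.1
tcp_pos: [0.4983, -0.0204, 0.2304]
ee_rot: [[-0.998, 0.061, 0.002], [0.061, 0.998, 0.0], [-0.002, 0.0, -1.0]]
wrist_force: [1.0, -0.0, 0.4]
gripper_width: 0.798
gripper_force: 0.0
time_s: 9.6
tcp_pos: [0.4885, -0.1327, 0.23]
ee_rot: [[-0.998, 0.064, 0.001], [0.064, 0.998, -0.0], [-0.001, -0.0, -1.0]]
wrist_force: [0.1, 0.7, 0.1]
gripper_width: 0.798
gripper_force: 0.0
[ 0.4887 -0.1314  0.2298] [[261.0, 171.0], [187.0, 174.0], [133.0, 180.0]]
```

View pics/m2.png

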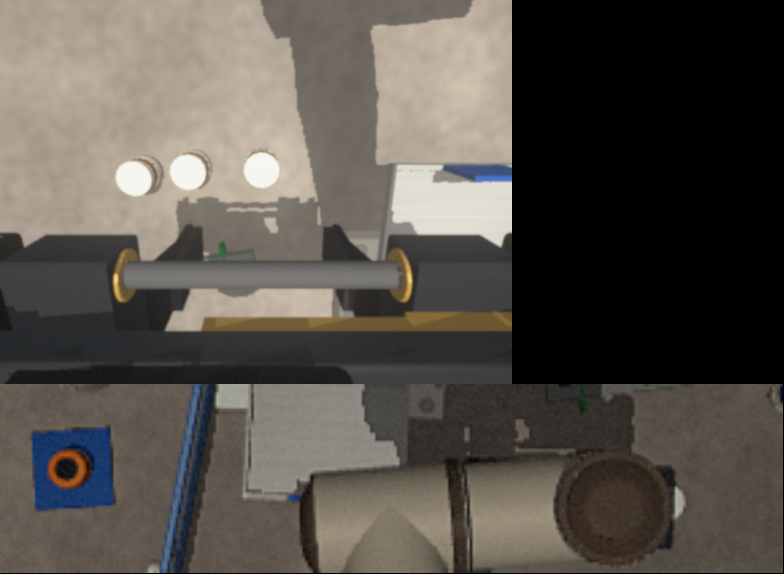

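The puck stands on the pad (crop 68,468). In the wrist view the three jar caps are at (261,170), (189,171) and (136,178).

```bash
cat >> h.py <<'E'
def caps(c,z=.045,th=190,y1=235):
    m=(c["pixels"].min(2)>th).astype(np.uint8); m[y1:]=0
    m=cv2.morphologyEx(m,cv2.MORPH_OPEN,np.ones((3,3)))
    out=[]
    for k in cv2.findContours(m,cv2.RETR_EXTERNAL,cv2.CHAIN_APPROX_NONE)[0]:
        (u,v),rad=cv2.minEnclosingCircle(k); a=cv2.contourArea(k)
        if a>150 and a>.75*np.pi*rad**2: out.append(((round(u,1),round(v,1)),round(rad,1),plane(c,u,v,z).round(4)))
    return out
E
python3 - <<'E'
from h import *
c=snap("wrist"); t=[(307.9,214.5),(335.8,214.9),(356.7,213.4)]
o=snap("top")
for k in caps(c): print(*k, min((tri(c,k[0],o,q) for q in t),key=lambda x:abs(x[1]-k[2][1])).round(4))
E
```

```text
(131.8, 177.8) 18.3 [ 0.4823 -0.281   0.045 ] [ 0.4837 -0.2831  0.0397]
(186.0, 171.4) 18.3 [ 0.4787 -0.2183  0.045 ] [ 0.4804 -0.22    0.0368]
(260.1, 170.2) 18.2 [ 0.4825 -0.1341  0.045 ] [ 0.4833 -0.1342  0.0412]
```

```bash
python3 -m jog '0.75 -6 -3 -50 0; 0.75 0 0 -55 0; 0.75 0 0 -45 0; 0.75 0 0 -35 0; 0.75 0 0 -15 0' && python3 -m jog '0.75 0 0 -2 0; 0 0 0 0 0; 0 0 0 0 0; 0 0 0 0 0; 0 0 0 0 0' && python3 -m jog '0 0 0 10 0; 0 0 0 40 0; 0 0 0 50 0; 0 0 0 50 0; 0 0 0 0 0'
```

```text
time_s: 10.42
tcp_pos: [0.4817, -0.1336, 0.0275]
ee_rot: [[-0.998, 0.06, -0.004], [0.06, 0.998, -0.0], [0.004, -0.0, -1.0]]
wrist_force: [0.1, -1.4, 0.1]
gripper_width: 0.748
gripper_force: 0.0
time_s: 11.05
tcp_pos: [0.4831, -0.1345, 0.0283]
ee_rot: [[-0.998, 0.061, 0.001], [0.061, 0.998, 0.0], [-0.001, 0.0, -1.0]]
wrist_force: [-0.9, 1.4, 3.0]
gripper_width: 0.474
gripper_force: 30.0
time_s: 11.68
tcp_pos: [0.4852, -0.1348, 0.1824]
ee_rot: [[-0.998, 0.061, 0.01], [0.061, 0.998, -0.0], [-0.01, 0.0, -1.0]]
wrist_force: [-0.2, 0.5, -1.3]
gripper_width: 0.478
gripper_force: 30.0
```

```bash
python3 -m jog '0 21 45 0 0; 0 21 45 0 0; 0 21 45 0 0; 0 21 39 0 0; 0 0 0 -40 0' && python3 -m jog '0 0 0 -40 0; 0 0 0 -22 0; 0 0 0 -7 0; 0 0 0 -2 0; 0 0 0 0 0'
```

```text
time_s: 12.3
tcp_pos: [0.5699, 0.0426, 0.1389]
ee_rot: [[-0.998, 0.057, 0.007], [0.057, 0.998, 0.002], [-0.007, 0.002, -1.0]]
wrist_force: [1.0, 0.5, -2.3]
gripper_width: 0.475
gripper_force: 30.0
time_s: 12.92
tcp_pos: [0.5674, 0.0386, 0.0683]
ee_rot: [[-0.998, 0.061, 0.001], [0.061, 0.998, -0.001], [-0.002, -0.001, -1.0]]
wrist_force: [-0.7, -3.4, 7.1]
gripper_width: 0.472
gripper_force: 30.0
```

```bash
python3 -m jog '0 0 0 -2 0; 0 0 0 0 0'
```

```text
time_s: 13.18
tcp_pos: [0.5688, 0.0385, 0.0682]
ee_rot: [[-0.998, 0.06, 0.005], [0.06, 0.998, -0.001], [-0.005, -0.001, -1.0]]
wrist_force: [-1.2, -4.9, 13.7]
gripper_width: 0.473
gripper_force: 30.0
```

```bash
python3 -m jog '0.6 0 0 1 0; 0.6 0 0 0 0; 0.6 0 0 3 0; 0.6 0 0 20 0; 0.6 0 0 50 0' && python3 -m jog '0.75 0 0 50 0; 0.75 -18 -52 0 9; 0.75 -18 -52 0 9; 0.75 -18 -52 0 9; 0.75 -18 -52 0 9' && python3 -m jog '0.75 -17 -49 0 9; 0.75 0 0 0 0; 0.75 0 0 0 0'
python3 - <<'E'
from h import *
c=snap("wrist"); print(r.sense()["tcp_pos"].round(4),*caps(c),sep="\n")
o=snap("top"); a=o["pixels"][150:230,150:280]; cv2.imwrite("pics/t3.png",cv2.resize(a[:,:,::-1],None,fx=3,fy=3))
E
```

```text
time_s: 13.8
tcp_pos: [0.5648, 0.0391, 0.1366]
ee_rot: [[-0.998, 0.061, -0.007], [0.061, 0.998, -0.002], [0.007, -0.002, -1.0]]
wrist_force: [1.6, 0.8, -0.3]
gripper_width: 0.6
gripper_force: 0.0
time_s: 14.42
tcp_pos: [0.4939, -0.1698, 0.1885]
ee_rot: [[-0.84, -0.542, -0.0], [-0.542, 0.84, -0.0], [0.0, 0.0, -1.0]]
wrist_force: [-0.1, -1.2, 0.1]
gripper_width: 0.745
gripper_force: 0.0
time_s: 14.8
tcp_pos: [0.4776, -0.2175, 0.1884]
ee_rot: [[-0.75, -0.662, -0.0], [-0.662, 0.75, 0.0], [0.0, 0.0, -1.0]]
wrist_force: [0.1, 0.2, -0.7]
gripper_width: 0.755
gripper_force: 0.0
[ 0.4779 -0.217   0.1884]
((210.0, 146.0), 21.6, array([ 0.4821, -0.2815,  0.045 ]))
```

Run:
```python
from h import *
c=snap("wrist"); k=np.zeros((384,512+390,3),np.uint8); k[:,:512]=c["pixels"][:,:,::-1]; b=cv2.imread("pics/t3.png"); k[:b.shape[0],512:]=b; cv2.imwrite("pics/m3.png",k[:,:][:, :900][:,:] if 0 else cv2.resize(k,(800,341)))
print(proj(c,[.4797,-.219,.045]), caps(c,th=120,y1=230))
```

```text
[259.53631246 184.41061292] []
```

View pics/m3.png

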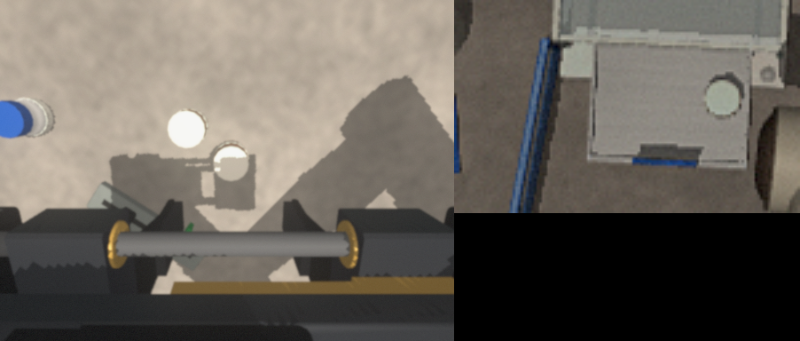

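The jar 1 cap is in the tray at the right (723,97). Jar 2, half in shadow at (230,161), is where predicted, so I'll grasp it.

```bash
python3 -m jog '0.75 2 -2 -50 0; 0.75 0 0 -50 0; 0.75 0 0 -40 0; 0.75 0 0 -18 0; 0.75 0 0 -2 0' && python3 -m jog '0 0 0 0 0; 0 0 0 0 0; 0 0 0 0 0; 0 0 0 0 0; 0 0 0 0 0' && python3 -m jog '0 0 0 10 0; 0 0 0 40 0; 0 0 0 50 0; 0 0 0 50 0; 0 0 0 0 -9'
```

```text
time_s: 15.58
tcp_pos: [0.4792, -0.2185, 0.0272]
ee_rot: [[-0.748, -0.664, -0.003], [-0.664, 0.748, 0.0], [0.002, 0.003, -1.0]]
wrist_force: [-0.1, -0.2, -0.0]
gripper_width: 0.747
gripper_force: 0.0
time_s: 16.2
tcp_pos: [0.48, -0.2195, 0.0294]
ee_rot: [[-0.749, -0.663, 0.001], [-0.663, 0.749, -0.0], [-0.001, -0.001, -1.0]]
wrist_force: [-1.1, 2.6, 4.9]
gripper_width: 0.476
gripper_force: 30.0
time_s: 16.82
tcp_pos: [0.4822, -0.2203, 0.1836]
ee_rot: [[-0.846, -0.534, 0.01], [-0.534, 0.846, -0.002], [-0.007, -0.008, -1.0]]
wrist_force: [-0.5, -0.4, -2.9]
gripper_width: 0.477
gripper_force: 30.0
```

```bash
python3 -m jog '0 14 50 0 -9; 0 14 52 0 -9; 0 14 52 0 -9; 0 14 52 0 -9; 0 14 52 0 0' && python3 -m jog '0 14 52 0 0; 0 9 42 0 0; 0 0 0 -40 0; 0 0 0 -40 0; 0 0 0 -22 0' && python3 -m jog '0 0 0 -7 0; 0 0 0 -2 0; 0 0 0 -2 0; 0 0 0 0 0'
```

```text
time_s: 17.45
tcp_pos: [0.5497, 0.04, 0.1788]
ee_rot: [[-0.998, 0.062, 0.0], [0.062, 0.998, 0.0], [-0.0, 0.0, -1.0]]
wrist_force: [0.0, -1.2, -1.0]
gripper_width: 0.475
gripper_force: 30.0
time_s: 18.08
tcp_pos: [0.5713, 0.1319, 0.0743]
ee_rot: [[-0.998, 0.061, -0.004], [0.061, 0.998, -0.001], [0.003, -0.002, -1.0]]
wrist_force: [1.3, 0.2, -1.4]
gripper_width: 0.476
gripper_force: 30.0
time_s: 18.58
tcp_pos: [0.5745, 0.1315, 0.0693]
ee_rot: [[-0.998, 0.06, 0.004], [0.06, 0.998, -0.001], [-0.004, -0.001, -1.0]]
wrist_force: [-2.0, -4.3, 10.4]
gripper_width: 0.472
gripper_force: 30.0
```

Release, then go for jar 3 at about (0.4825, -0.282).

```bash
python3 -m jog '0.6 0 0 1 0; 0.6 0 0 0 0; 0.6 0 0 3 0; 0.6 0 0 20 0; 0.6 0 0 50 0' && python3 -m jog '0.75 0 0 60 0; 0.75 -13 -58 0 0; 0.75 -13 -58 0 0; 0.75 -13 -58 0 0; 0.75 -13 -58 0 0' && python3 -m jog '0.75 -13 -58 0 0; 0.75 -13 -58 0 0; 0.75 -12 -58 0 0; 0.75 0 -8 0 0; 0.75 0 0 0 0'
python3 - <<'E'
from h import *
c=snap("wrist"); print(r.sense()["tcp_pos"].round(4),*caps(c),proj(c,[.4825,-.282,.045]),sep="\n")
print(caps(c,th=120))
E
```

```text
time_s: 19.2
tcp_pos: [0.571, 0.1319, 0.1377]
ee_rot: [[-0.998, 0.061, -0.006], [0.061, 0.998, -0.003], [0.006, -0.003, -1.0]]
wrist_force: [0.5, 0.2, 0.2]
gripper_width: 0.598
gripper_force: 0.0
time_s: 19.82
tcp_pos: [0.5201, -0.101, 0.1998]
ee_rot: [[-0.998, 0.06, 0.0], [0.06, 0.998, -0.0], [-0.0, 0.0, -1.0]]
wrist_force: [1.6, -0.4, 0.0]
gripper_width: 0.754
gripper_force: 0.0
time_s: 20.45
tcp_pos: [0.4825, -0.2818, 0.1993]
ee_rot: [[-0.998, 0.063, -0.0], [0.063, 0.998, 0.0], [0.0, 0.0, -1.0]]
wrist_force: [0.3, 0.0, 1.4]
gripper_width: 0.747
gripper_force: 0.0
[ 0.4828 -0.2811  0.1994]
((263.4, 181.8), 19.7, array([ 0.4824, -0.2812,  0.045 ]))
[262.61414508 181.93176394]
[]
```

```bash
python3 -m jog '0.75 0 -1 -50 0; 0.75 0 0 -50 0; 0.75 0 0 -40 0; 0.75 0 0 -29 0; 0.75 0 0 -2 0' && python3 -m jog '0 0 0 0 0; 0 0 0 0 0; 0 0 0 0 0; 0 0 0 0 0; 0 0 0 0 0' && python3 -m jog '0 0 0 10 0; 0 0 0 40 0; 0 0 0 50 0; 0 0 0 50 0; 0 0 0 0 0'
```

```text
time_s: 21.12
tcp_pos: [0.4818, -0.2807, 0.0267]
ee_rot: [[-0.998, 0.059, -0.005], [0.059, 0.998, 0.001], [0.005, 0.001, -1.0]]
wrist_force: [1.5, -0.2, 0.9]
gripper_width: 0.748
gripper_force: 0.0
time_s: 21.75
tcp_pos: [0.4834, -0.2826, 0.0298]
ee_rot: [[-0.998, 0.061, 0.002], [0.061, 0.998, -0.0], [-0.002, -0.0, -1.0]]
wrist_force: [-0.6, 2.4, 6.9]
gripper_width: 0.475
gripper_force: 30.0
time_s: 22.38
tcp_pos: [0.485, -0.2837, 0.1836]
ee_rot: [[-0.998, 0.061, 0.01], [0.061, 0.998, -0.004], [-0.01, -0.003, -1.0]]
wrist_force: [0.2, 0.1, -1.8]
gripper_width: 0.481
gripper_force: 30.0
```

```bash
python3 -m jog '0 7 53 0 0; 0 7 53 0 0; 0 7 53 0 0; 0 7 53 0 0; 0 7 53 0 0' && python3 -m jog '0 7 53 0 0; 0 7 53 0 0; 0 0 3 0 0; 0 0 0 0 0'
python3 - <<'E'
from h import *
c=snap("wrist","w4.png"); t=snap("top","t4.png");s=snap("side")
k=np.zeros((384+216,768,3),np.uint8); k[:384,:512]=c["pixels"][:,:,::-1]
k[384:,:390]=cv2.resize(t["pixels"][158:230,150:280][:,:,::-1],None,fx=3,fy=3)
k[384:,390:705]=cv2.resize(s["pixels"][140:230,180:311][:,:,::-1],(315,216))
cv2.imwrite("pics/m4.png",k); print(r.sense()["tcp_pos"].round(4))
E
```

```text
time_s: 23.0
tcp_pos: [0.5168, -0.0161, 0.1776]
ee_rot: [[-0.998, 0.062, -0.002], [0.062, 0.998, -0.0], [0.002, -0.0, -1.0]]
wrist_force: [0.5, 0.8, -1.3]
gripper_width: 0.477
gripper_force: 30.0
time_s: 23.5
tcp_pos: [0.5308, 0.0912, 0.1775]
ee_rot: [[-0.998, 0.061, -0.002], [0.061, 0.998, -0.001], [0.002, -0.001, -1.0]]
wrist_force: [-0.3, -0.0, -0.6]
gripper_width: 0.474
gripper_force: 30.0
[0.5312 0.0902 0.1782]
```

View pics/m4.png

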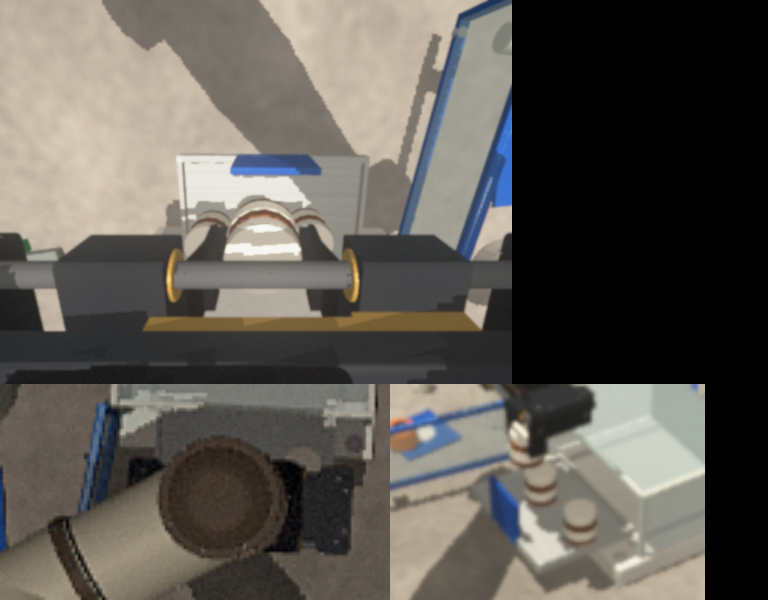

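Both tray jars stand. In the side crop the puck at (403,435) now sits beside the pad's white spot at (427,434), so it has been knocked aside. I'll place this jar first and then check it.

```bash
python3 -m jog '0 3 0 -40 0; 0 0 0 -40 0; 0 0 0 -22 0; 0 0 0 -7 0; 0 0 0 -2 0' && python3 -m jog '0 0 0 -1 0; 0 0 0 0 0'
```

```text
time_s: 24.28
tcp_pos: [0.5354, 0.0896, 0.0697]
ee_rot: [[-0.998, 0.061, 0.001], [0.061, 0.998, -0.002], [-0.001, -0.002, -1.0]]
wrist_force: [-3.1, -6.4, 13.4]
gripper_width: 0.477
gripper_force: 30.0
time_s: 24.52
tcp_pos: [0.5359, 0.0895, 0.0697]
ee_rot: [[-0.998, 0.061, 0.003], [0.061, 0.998, -0.002], [-0.003, -0.001, -1.0]]
wrist_force: [-2.0, -5.3, 9.4]
gripper_width: 0.48
gripper_force: 30.0
```

Release, rise and move towards the pad for a look.

```bash
python3 -m jog '0.6 0 0 1 0; 0.6 0 0 0 0; 0.6 0 0 3 0; 0.6 0 0 20 0; 0.6 0 0 50 0' && python3 -m jog '0.75 0 0 60 0; 0.75 -2 60 20 0; 0.75 -2 60 20 0; 0.75 -2 60 0 0; 0.75 -2 60 0 0' && python3 -m jog '0.75 -4 50 0 0; 0.75 -8 10 0 0; 0.75 0 0 0 0'
python3 - <<'E'
from h import *
c=snap("wrist","w5.png"); t=snap("top","t5.png")
k=np.zeros((384+216,800,3),np.uint8); k[:384,:512]=c["pixels"][:,:,::-1]
k[384:,:]=cv2.resize(t["pixels"][158:230,100:367][:,:,::-1],(800,216))
cv2.imwrite("pics/m5.png",k); print(r.sense()["tcp_pos"].round(4))
print(blobs(c,(3,150,100),(14,255,255)),blobs(t,(3,150,100),(14,255,255)))
E
```

```text
time_s: 25.15
tcp_pos: [0.5331, 0.0909, 0.1391]
ee_rot: [[-0.998, 0.061, -0.006], [0.061, 0.998, -0.003], [0.006, -0.003, -1.0]]
wrist_force: [0.9, 1.5, -0.4]
gripper_width: 0.6
gripper_force: 0.0
time_s: 25.78
tcp_pos: [0.5264, 0.332, 0.2407]
ee_rot: [[-0.998, 0.061, 0.001], [0.061, 0.998, 0.001], [-0.001, 0.001, -1.0]]
wrist_force: [0.6, -0.9, 0.4]
gripper_width: 0.751
gripper_force: 0.0
time_s: 26.15
tcp_pos: [0.514, 0.3902, 0.2397]
ee_rot: [[-0.998, 0.06, -0.001], [0.06, 0.998, -0.001], [0.001, -0.001, -1.0]]
wrist_force: [-0.0, -0.4, 0.3]
gripper_width: 0.752
gripper_force: 0.0
[0.5148 0.3889 0.2403]
[((np.float64(256.2), np.float64(159.0)), (240, 142, 34, 36, 573))] []
```

View pics/m5.png

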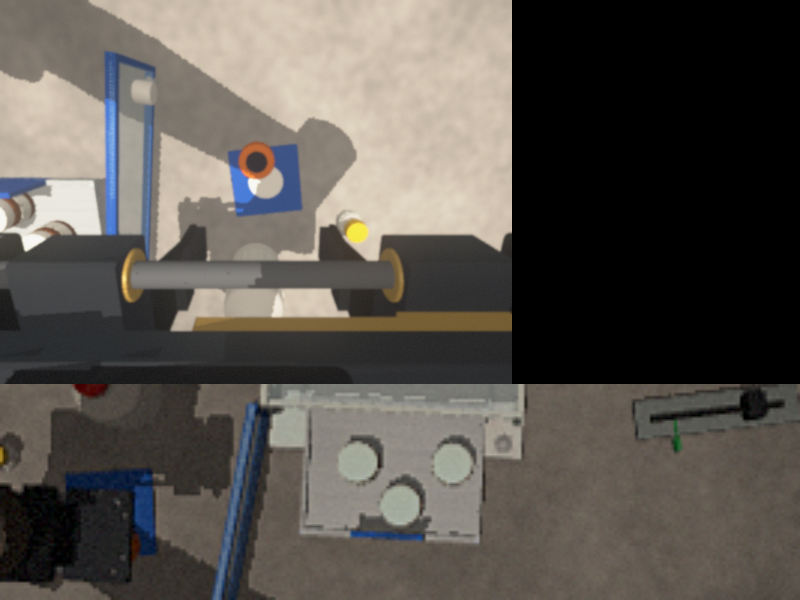

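The puck, with its hole at (257,161), has been knocked to the pad's front edge, and the white spot is at (266,183). The three jars stand well in the tray, at crop (358,462), (401,505) and (453,463). I'll move the puck back.

Run:
```python
from h import *
c=snap("wrist")
p=plane(c,256.5,159.5,.036); tcp=r.sense()["tcp_pos"]; print(p.round(4),((p-tcp)*1000).round(1))
cs=[plane(c,u,v,.006).round(4) for u,v in((229,152),(297,145),(301,210),(237,215))]; print(cs,np.mean(cs,0))
```

```text
[0.4993 0.3824 0.036 ] [ -15.7   -6.3 -204.4]
[array([0.4925, 0.347 , 0.006 ]), array([0.489 , 0.4341, 0.006 ]), array([0.5767, 0.4369, 0.006 ]), array([0.5785, 0.3499, 0.006 ])] [0.534175 0.391975 0.006   ]
```

```bash
python3 -m jog '0.75 -15 -6 -50 0; 0.75 0 0 -60 0; 0.75 0 0 -50 0; 0.75 0 0 -40 0; 0.75 0 0 -12 0' && python3 -m jog '0.75 0 0 -2 0; 0 0 0 0 0; 0 0 0 0 0; 0 0 0 0 0; 0 0 0 0 0' && python3 -m jog '0 0 0 10 0; 0 18 5 10 0; 0 17 5 0 0; 0 0 0 0 0; 0 0 0 0 0'
```

```text
time_s: 26.92
tcp_pos: [0.4992, 0.3815, 0.0258]
ee_rot: [[-0.998, 0.063, -0.003], [0.063, 0.998, -0.004], [0.003, -0.004, -1.0]]
wrist_force: [0.4, 0.4, 1.2]
gripper_width: 0.753
gripper_force: 0.0
time_s: 27.55
tcp_pos: [0.5001, 0.3843, 0.0273]
ee_rot: [[-0.998, 0.061, 0.001], [0.061, 0.998, 0.001], [-0.001, 0.001, -1.0]]
wrist_force: [-0.3, -0.6, 5.4]
gripper_width: 0.499
gripper_force: 30.0
time_s: 28.18
tcp_pos: [0.534, 0.3935, 0.0456]
ee_rot: [[-0.998, 0.062, -0.001], [0.062, 0.998, -0.001], [0.001, -0.001, -1.0]]
wrist_force: [-0.3, -1.2, -2.0]
gripper_width: 0.493
gripper_force: 30.0
```

```bash
python3 -m jog '0 0 0 -10 0; 0 0 0 -7 0; 0 0 0 -2 0; 0 0 0 -2 0; 0 0 0 0 0' && python3 -m jog '0.75 0 0 1 0; 0.75 0 0 0 0; 0.75 0 0 2 0; 0.75 0 0 20 0; 0.75 0 0 40 0' && python3 -m jog '0.75 -5 0 60 0; 0.75 -10 0 60 0; 0.75 -5 0 30 0; 0.75 0 0 0 0; 0.75 0 0 0 0'
python3 - <<'E'
from h import *
c=snap("wrist","w6.png"); b=blobs(c,(3,150,100),(14,255,255)); print(b)
x,y,w,h=b[0][1][:4]; print(plane(c,x+w/2-.5,y+h/2-.5,.036),r.sense()["tcp_pos"])
E
```

```text
time_s: 28.8
tcp_pos: [0.5339, 0.3935, 0.0272]
ee_rot: [[-0.998, 0.061, -0.001], [0.061, 0.998, -0.002], [0.001, -0.002, -1.0]]
wrist_force: [-5.3, -1.7, 11.7]
gripper_width: 0.501
gripper_force: 30.0
time_s: 29.42
tcp_pos: [0.5338, 0.393, 0.0863]
ee_rot: [[-0.998, 0.061, -0.004], [0.062, 0.998, -0.004], [0.003, -0.004, -1.0]]
wrist_force: [-0.5, 0.9, 0.4]
gripper_width: 0.743
gripper_force: 0.0
time_s: 30.05
tcp_pos: [0.5142, 0.3936, 0.2366]
ee_rot: [[-0.998, 0.062, -0.002], [0.062, 0.998, -0.001], [0.002, -0.001, -1.0]]
wrist_force: [0.1, -0.0, -0.6]
gripper_width: 0.748
gripper_force: 0.0
[((np.float64(265.1), np.float64(185.8)), (247, 170, 34, 35, 517))]
[0.53163656 0.39310639 0.036     ] [0.51419961 0.39340479 0.23592833]
```

The puck is back on the pad's centre. Now for the tray: shut the fingers and come down in front of the tab.

```bash
python3 -m jog '0 -15 -57 0 0; 0 -15 -57 0 0; 0 -15 -57 0 0; 0 -15 -57 0 0; 0 -15 -57 0 0' && python3 -m jog '0 0 0 -50 0; 0 0 0 -50 0; 0 0 0 -40 0; 0 0 0 -8 0; 0 0 0 0 0'
python3 - <<'E'
from h import *
t=snap("top");b=[x for x in blobs(t,(100,120,40),(125,255,255),15) if 200<x[0][0]<260 and 180<x[0][1]<230];print(b)
for q in b:
  x,y,w,h=q[1][:4]; print(plane(t,x,y+h/2,.104).round(4),plane(t,x+w,y+h/2,.104).round(4))
E
```

```text
time_s: 30.72
tcp_pos: [0.4385, 0.1068, 0.2365]
ee_rot: [[-0.998, 0.061, -0.003], [0.061, 0.998, -0.002], [0.003, -0.002, -1.0]]
wrist_force: [0.4, -0.6, 0.7]
gripper_width: 0.265
gripper_force: 0.0
time_s: 31.35
tcp_pos: [0.4399, 0.1089, 0.0898]
ee_rot: [[-0.998, 0.061, -0.001], [0.061, 0.998, -0.001], [0.001, -0.001, -1.0]]
wrist_force: [0.6, -1.0, 1.0]
gripper_width: 0.007
gripper_force: 0.0
[((np.float64(228.8), np.float64(208.1)), (217, 207, 24, 3, 40))]
[0.5062 0.1356 0.104 ] [0.505  0.0661 0.104 ]
```

```bash
python3 -m jog '0 25 -2 0 0; 0 15 -1 0 0; 0 10 -1 0 0; 0 10 0 0 0; 0 10 -1 0 0' && python3 -m jog '0 12 -1 0 0; 0 12 -1 0 0; 0 12 0 0 0; 0 12 -1 0 0; 0 12 -1 0 0' && python3 -m jog '0 12 -1 0 0; 0 12 -1 0 0; 0 10 0 0 0; 0 6 -1 0 0; 0 0 0 0 0'
```

```text
time_s: 32.02
tcp_pos: [0.5096, 0.1038, 0.0901]
ee_rot: [[-0.998, 0.061, -0.001], [0.061, 0.998, -0.0], [0.001, -0.0, -1.0]]
wrist_force: [-2.4, 0.8, 2.2]
gripper_width: 0.003
gripper_force: 1.2
time_s: 32.65
tcp_pos: [0.5704, 0.0999, 0.0899]
ee_rot: [[-0.998, 0.061, -0.0], [0.061, 0.998, -0.0], [0.0, -0.0, -1.0]]
wrist_force: [-2.4, 0.4, 1.3]
gripper_width: 0.006
gripper_force: 1.2
time_s: 33.28
tcp_pos: [0.611, 0.0971, 0.0903]
ee_rot: [[-0.998, 0.061, 0.002], [0.061, 0.998, 0.0], [-0.002, 0.001, -1.0]]
wrist_force: [0.1, -0.4, -0.4]
gripper_width: 0.003
gripper_force: 0.0
```

```bash
python3 -m jog '0 3 0 0 0; 0 3 0 0 0'; python3 -m jog '0 3 0 0 0; 0 2 0 0 0';python3 -m jog '0 3 0 0 0; 0 0 0 0 0'
```

```text
time_s: 33.52
tcp_pos: [0.6131, 0.0968, 0.0902]
ee_rot: [[-0.998, 0.062, -0.006], [0.062, 0.998, -0.001], [0.006, -0.001, -1.0]]
wrist_force: [-14.0, 4.0, 9.6]
gripper_width: 0.006
gripper_force: 6.7
time_s: 33.78
tcp_pos: [0.6129, 0.0967, 0.0902]
ee_rot: [[-0.998, 0.062, -0.017], [0.062, 0.998, -0.003], [0.017, -0.004, -1.0]]
wrist_force: [-24.8, 6.7, 17.1]
gripper_width: 0.006
gripper_force: 13.0
time_s: 34.02
tcp_pos: [0.6128, 0.0967, 0.0903]
ee_rot: [[-0.998, 0.062, -0.023], [0.062, 0.998, -0.003], [0.023, -0.005, -1.0]]
wrist_force: [-30.6, 7.4, 19.0]
gripper_width: 0.004
gripper_force: 15.6
```

The tray is home against its stop, with the force at 30 N and no more travel. I'll back off, rise and go to the outer side of the door.

```bash
python3 -m jog '0 -20 0 0 0; 0 -40 2 0 0; 0 -40 10 50 0; 0 -10 40 50 0; 0 -10 55 50 0' && python3 -m jog '0 -20 55 0 0; 0 -15 55 0 0; 0 0 15 0 0; 0 0 0 0 0'
python3 - <<'E'
from h import *
t=snap("top","t7.png");c=snap("wrist","w7.png");s=snap("side")
k=np.zeros((600,800,3),np.uint8)
k[:384,:512]=c["pixels"][:,:,::-1]
k[384:,:390]=cv2.resize(t["pixels"][158:230,150:280][:,:,::-1],None,fx=3,fy=3)
k[384:,390:]=cv2.resize(s["pixels"][120:215,190:370][:,:,::-1],(410,216))
cv2.imwrite("pics/m7.png",k); print(r.sense()["tcp_pos"].round(4))
E
```

```text
time_s: 34.65
tcp_pos: [0.5072, 0.1938, 0.231]
ee_rot: [[-0.998, 0.062, 0.003], [0.062, 0.998, 0.002], [-0.003, 0.002, -1.0]]
wrist_force: [1.8, 0.6, 0.0]
gripper_width: 0.002
gripper_force: 0.0
time_s: 35.15
tcp_pos: [0.4723, 0.3187, 0.2281]
ee_rot: [[-0.998, 0.06, 0.0], [0.06, 0.998, -0.0], [-0.0, -0.0, -1.0]]
wrist_force: [-0.3, -1.1, 0.3]
gripper_width: 0.006
gripper_force: 0.0
[0.4726 0.3168 0.2281]
```

View pics/m7.png

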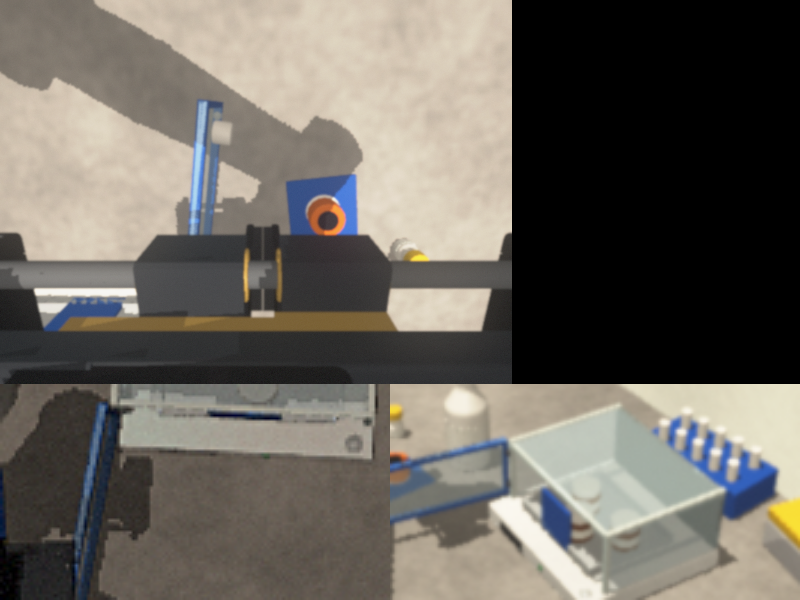

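The tray is home, with the tab level with the roof edge at crop (245,415), and the jars stand inside. The puck is on the pad and the door's free edge is near (210,102) in the wrist image. Next I'll work out the door arc.

Run:
```python
from h import *
c=snap("wrist")
for q in((197,101),(210,101),(221,103),(208,232)): print(q,plane(c,*q,.126).round(4))
A=np.array([.6327,.2172]); rho=.18
def C(th,press=.0):
    a=np.radians(-93.8-th); d=np.array([np.cos(a),np.sin(a)]); b=np.radians(176.2-th); n=np.array([np.cos(b),np.sin(b)])
    h=.0095*abs(n[0])+.015*abs(n[1]); return A+rho*d+(.012+h-press)*n, A+.25*d+.012*n
print("edge97",C(97.2)[1])
p=None
for th in list(range(97,-1,-8))+[0]:
    x=(C(th)[0]*1000).round(0); print(th,x,None if p is None else x-p); p=x
```

```text
(197, 101) [0.3893 0.2686 0.126 ]
(210, 101) [0.3899 0.279  0.126 ]
(221, 103) [0.392  0.2877 0.126 ]
(208, 232) [0.5034 0.2646 0.126 ]
edge97 [0.38958291 0.27668178]
97 [461. 279.] None
89 [454. 253.] [ -7. -26.]
81 [451. 229.] [ -3. -24.]
73 [451. 204.] [  0. -25.]
65 [454. 180.] [  3. -24.]
57 [461. 155.] [  7. -25.]
49 [471. 132.] [ 10. -23.]
41 [485. 110.] [ 14. -22.]
33 [502.  90.] [ 17. -20.]
25 [522.  73.] [ 20. -17.]
17 [544.  58.] [ 22. -15.]
9 [569.  47.] [ 25. -11.]
1 [595.  40.] [26. -7.]
0 [598.  39.] [ 3. -1.]
```

```bash
python3 -m jog '0 -11 0 -50 0; 0 0 0 -50 0; 0 0 0 -40 0; 0 0 -20 0 0; 0 0 -18 0 0' && python3 -m jog '0 -7 -26 0 0; 0 -3 -24 0 0; 0 0 -25 0 0; 0 3 -24 0 0; 0 7 -25 0 0' && python3 -m jog '0 10 -23 0 0; 0 14 -22 0 0; 0 17 -20 0 0; 0 10 -9 0 0; 0 10 -8 0 0'
```

```text
time_s: 35.98
tcp_pos: [0.4621, 0.2788, 0.0894]
ee_rot: [[-0.998, 0.062, 0.002], [0.062, 0.998, 0.001], [-0.002, 0.001, -1.0]]
wrist_force: [-1.2, 3.2, 1.3]
gripper_width: 0.006
gripper_force: 0.9
time_s: 36.6
tcp_pos: [0.4624, 0.1555, 0.0901]
ee_rot: [[-0.998, 0.061, 0.004], [0.061, 0.998, 0.003], [-0.004, 0.003, -1.0]]
wrist_force: [0.1, 2.7, 0.6]
gripper_width: 0.008
gripper_force: 1.2
time_s: 37.22
tcp_pos: [0.5223, 0.0732, 0.0888]
ee_rot: [[-0.998, 0.062, 0.0], [0.062, 0.998, 0.0], [-0.0, 0.0, -1.0]]
wrist_force: [-1.5, 1.5, 0.2]
gripper_width: 0.008
gripper_force: 0.7
```

```bash
python3 -m jog '0 11 -8 0 0; 0 11 -7 0 0; 0 12 -6 0 0; 0 12 -5 0 0; 0 9 -3 0 0' && python3 -m jog '0 9 -2 0 0; 0 6 -1 0 0; 0 3 0 0 0; 0 3 0 0 0; 0 0 0 0 0'
```

```text
time_s: 37.85
tcp_pos: [0.5779, 0.0447, 0.0879]
ee_rot: [[-0.998, 0.061, -0.0], [0.061, 0.998, -0.0], [0.0, -0.0, -1.0]]
wrist_force: [-0.4, 0.4, -0.2]
gripper_width: 0.007
gripper_force: 0.6
time_s: 38.48
tcp_pos: [0.5973, 0.0416, 0.0879]
ee_rot: [[-0.998, 0.062, -0.003], [0.062, 0.998, -0.001], [0.002, -0.001, -1.0]]
wrist_force: [-4.7, -1.2, 0.8]
gripper_width: 0.003
gripper_force: 2.1
```

```bash
python3 -m jog '0 3 0 0 0; 0 0 0 0 0'; python3 -m jog '0 3 0 0 0; 0 0 0 0 0'; python3 -m jog '0 3 0 0 0; 0 0 0 0 0'
```

```text
time_s: 38.72
tcp_pos: [0.5972, 0.0416, 0.0878]
ee_rot: [[-0.998, 0.062, -0.009], [0.062, 0.998, -0.001], [0.009, -0.002, -1.0]]
wrist_force: [-11.6, 1.6, 6.2]
gripper_width: 0.01
gripper_force: 6.1
time_s: 38.98
tcp_pos: [0.5971, 0.0415, 0.0879]
ee_rot: [[-0.998, 0.062, -0.015], [0.063, 0.998, -0.002], [0.015, -0.003, -1.0]]
wrist_force: [-20.3, 3.8, 12.5]
gripper_width: 0.008
gripper_force: 10.1
time_s: 39.22
tcp_pos: [0.597, 0.0414, 0.0878]
ee_rot: [[-0.998, 0.063, -0.022], [0.063, 0.998, -0.003], [0.022, -0.004, -1.0]]
wrist_force: [-27.6, 5.2, 18.0]
gripper_width: 0.007
gripper_force: 14.1
```

The door is at a hard stop where the shut position was predicted. I'll back off, check it and view the heater.

```bash
python3 -m jog '0 -20 0 0 0; 0 -40 0 0 0; 0 -20 0 50 0; 0 0 -40 50 0; 0 10 -50 40 0' && python3 -m jog '0.5 15 -55 0 0; 0.5 15 -55 0 0; 0.5 10 -45 0 0; 0.5 0 0 0 0; 0.5 0 0 0 0'
python3 - <<'E'
from h import *
t=snap("top","t8.png");c=snap("wrist","w8.png");s=snap("side")
k=np.zeros((600,800,3),np.uint8)
k[:384,:512]=c["pixels"][:,:,::-1]
k[384:,:390]=cv2.resize(t["pixels"][138:210,160:290][:,:,::-1],None,fx=3,fy=3)
k[384:,390:]=cv2.resize(s["pixels"][130:225,190:370][:,:,::-1],(410,216))
cv2.imwrite("pics/m8.png",k); print(r.sense()["tcp_pos"].round(4))
E
```

```text
time_s: 39.85
tcp_pos: [0.5385, -0.0452, 0.2291]
ee_rot: [[-0.998, 0.058, 0.007], [0.058, 0.998, 0.001], [-0.007, 0.001, -1.0]]
wrist_force: [2.0, 1.1, -1.2]
gripper_width: 0.008
gripper_force: 0.0
time_s: 40.48
tcp_pos: [0.5773, -0.2002, 0.2257]
ee_rot: [[-0.998, 0.061, 0.001], [0.061, 0.998, -0.0], [-0.002, -0.0, -1.0]]
wrist_force: [0.6, 0.5, -0.0]
gripper_width: 0.465
gripper_force: 0.0
[ 0.5771 -0.1991  0.226 ]
```

View pics/m8.png

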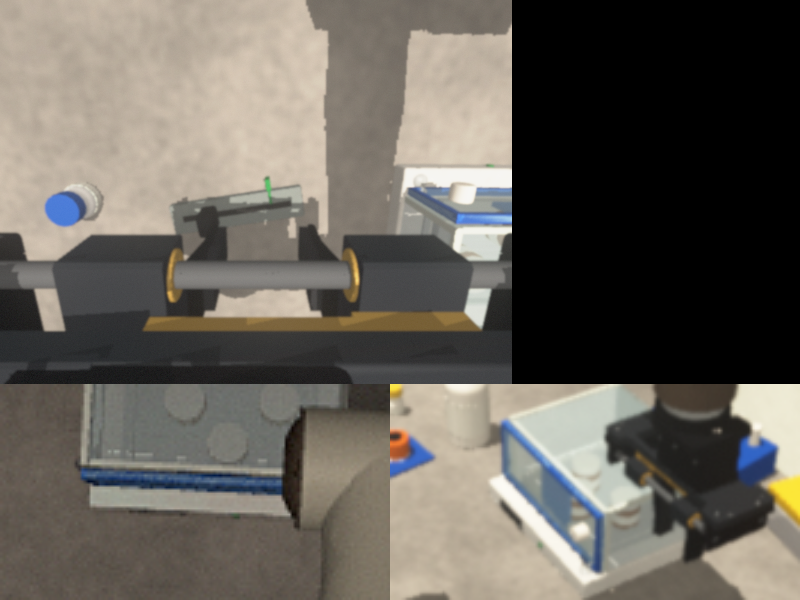

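The door sits shut and parallel with the front. The heater track is partly behind the fingers, with the marker at (267,188) and the grip near (208,222). I'll move back for a clear view.

```bash
python3 -m jog '0.5 -35 -18 -10 0; 0.5 -35 -18 -10 0; 0.5 0 0 0 0; 0.5 0 0 0 0'
python3 - <<'E'
from h import *
c=snap("wrist","w9.png"); print(r.sense()["tcp_pos"].round(4))
cv2.imwrite("pics/m9.png",cv2.resize(c["pixels"][110:240,130:400][:,:,::-1],None,fx=2.9,fy=2.9,interpolation=cv2.INTER_CUBIC))
print(blobs(c,(40,100,40),(85,255,255),10),blobs(c,(0,0,0),(180,255,45),40))
E
```

```text
time_s: 41.12
tcp_pos: [0.5077, -0.2357, 0.2064]
ee_rot: [[-0.998, 0.06, 0.002], [0.06, 0.998, -0.001], [-0.002, -0.0, -1.0]]
wrist_force: [0.5, 0.0, 0.5]
gripper_width: 0.498
gripper_force: 0.0
[ 0.508  -0.2356  0.2063]
[((np.float64(298.9), np.float64(239.4)), (298, 233, 3, 13, 32))] [((np.float64(18.1), np.float64(311.3)), (0, 289, 42, 44, 1547)), ((np.float64(185.5), np.float64(304.0)), (163, 290, 38, 25, 576)), ((np.float64(333.7), np.float64(302.8)), (326, 291, 16, 24, 216)), ((np.float64(499.5), np.float64(311.4)), (484, 290, 28, 42, 983)), ((np.float64(13.4), np.float64(351.2)), (0, 344, 28, 15, 207)), ((np.float64(125.7), np.float64(352.9)), (96, 345, 49, 15, 349)), ((np.float64(363.1), np.float64(350.3)), (355, 346, 16, 9, 52)), ((np.float64(475.8), np.float64(352.0)), (455, 346, 37, 12, 185)), ((np.float64(188.6), np.float64(373.7)), (5, 351, 347, 33, 6332))]
```

View pics/m9.png

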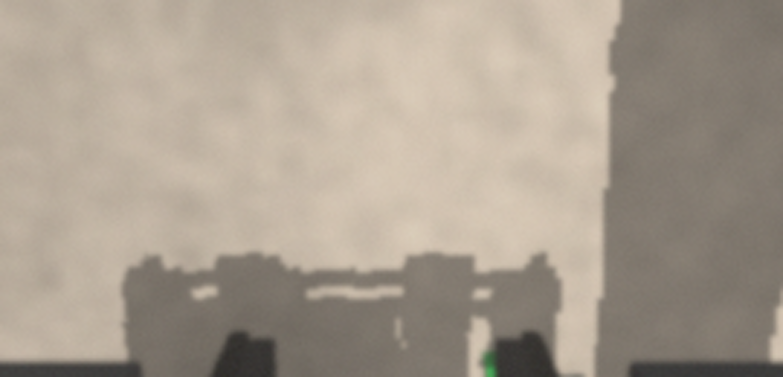

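I moved the wrong way: the crop shows only the marker at (490,362), by the fingers. Moving to +x instead.

```bash
python3 -m jog '0.5 50 0 10 0; 0.5 50 0 10 0; 0.5 50 0 10 0; 0.5 0 0 0 0; 0.5 0 0 0 0'
python3 - <<'E'
from h import *
c=snap("wrist","w10.png");t=snap("top"); print(r.sense()["tcp_pos"].round(4))
print("track ctr px",proj(c,[.63,-.2366,.014]))
cv2.imwrite("pics/m10.png",cv2.resize(c["pixels"][90:290,120:400][:,:,::-1],None,fx=2.8,fy=2.8,interpolation=cv2.INTER_CUBIC))
print(blobs(c,(40,100,40),(85,255,255),10),[b for b in blobs(c,(0,0,0),(180,255,45),40) if b[0][1]<240])
E
```

```text
time_s: 41.8
tcp_pos: [0.657, -0.2354, 0.2347]
ee_rot: [[-0.998, 0.06, -0.001], [0.06, 0.998, 0.0], [0.001, 0.0, -1.0]]
wrist_force: [-0.3, 0.1, -0.2]
gripper_width: 0.502
gripper_force: 0.0
[ 0.6562 -0.2359  0.2356]
track ctr px [260.43312777 147.94190646]
[((np.float64(293.6), np.float64(118.3)), (291, 111, 5, 21, 59)), ((np.float64(215.6), np.float64(310.2)), (202, 296, 26, 21, 234)), ((np.float64(56.2), np.float64(329.0)), (49, 327, 13, 5, 36))] []
```

View pics/m10.png

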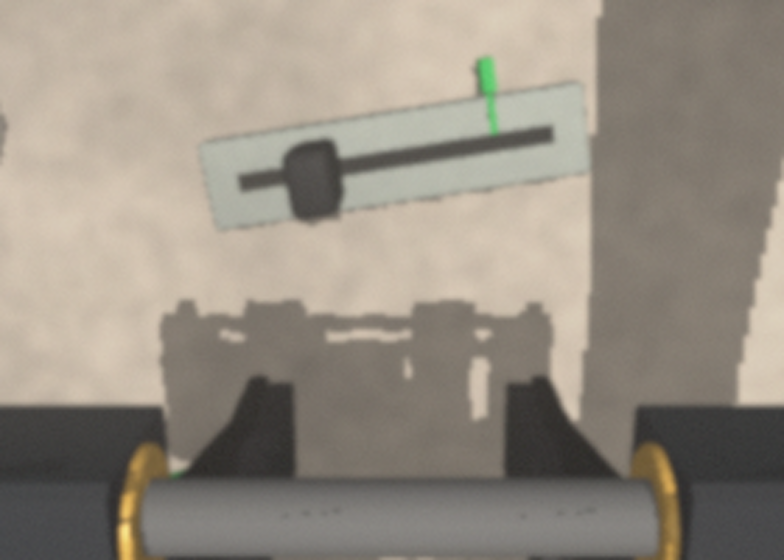

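The track's corners are at (201,144), (581,82), (588,172) and (218,229). The grip top is centred near (316,183), and the green line runs from (491,100) to (495,132).

Run:
```python
from h import *
c=snap("wrist"); K=lambda u,v:(120+u/2.8-.3,90+v/2.8-.3)
cr=np.array([plane(c,*K(*q),.014)[:2] for q in((201,144),(581,82),(588,172),(218,229))]); print(cr.round(4).tolist())
ctr=cr.mean(0); y=(cr[1]+cr[2]-cr[0]-cr[3])/2; print("len",np.linalg.norm(y)); y/=np.linalg.norm(y); x=np.array([y[1],-y[0]])
s0,s1=[plane(c,*K(*q),.014)[:2] for q in((240,183),(553,134))]; ys=(s1-s0)/np.linalg.norm(s1-s0)
print("yaw",np.degrees(np.arctan2(-y[0],y[1])),np.degrees(np.arctan2(-ys[0],ys[1])),"ctr",ctr.round(4),(s0+s1)/2)
def T(n,p): d=np.array(p)[:2]-ctr; print(n,"track xy mm",(d@x*1000).round(1),(d@y*1000).round(1),"world",np.round(p,4))
T("line1",plane(c,*K(491,100),.014)); T("line2",plane(c,*K(495,132),.014)); T("tag",plane(c,*K(486,60),.018))
h=cv2.cvtColor(c["pixels"],cv2.COLOR_RGB2HSV); g=c["pixels"][138:172,215:248].max(2); m=(g<85).astype(np.uint8)
q=np.argwhere(cv2.morphologyEx(m,cv2.MORPH_OPEN,np.ones((5,5)))); print("bbox",q.min(0),q.max(0))
for v in (172,183,195): T("grip",plane(c,*K(316,v),.054))
T("tcp",r.sense()["tcp_pos"])
```

```text
[[0.616, -0.321], [0.5997, -0.1548], [0.6386, -0.1518], [0.6542, -0.3181]]
len 0.16696852457968017
yaw 5.475457672057811 5.3676301808961275 ctr [ 0.6272 -0.2364] [ 0.62760693 -0.23645384]
line1 track xy mm -18.0 44.7 world [ 0.6049 -0.1936  0.014 ]
line2 track xy mm -4.2 44.7 world [ 0.6187 -0.1923  0.014 ]
tag track xy mm -35.0 44.3 world [ 0.588  -0.1956  0.018 ]
bbox [4 7] [29 26]
grip track xy mm -4.3 -30.9 world [ 0.6259 -0.2675  0.054 ]
grip track xy mm 0.0 -31.7 world [ 0.6302 -0.2679  0.054 ]
grip track xy mm 4.7 -32.5 world [ 0.635  -0.2683  0.054 ]
tcp track xy mm 28.8 -2.4 world [ 0.6561 -0.2361  0.2359]
```

```bash
python3 -m jog '0.5 -26 -32 0 8.9; 0.5 0 0 -50 0; 0.5 0 0 -60 0; 0.5 0 0 -50 0; 0.5 0 0 -35 0' && python3 -m jog '0.5 0 0 -10 0; 0.5 0 0 0 0; 0 0 0 0 0; 0 0 0 0 0; 0 0 0 0 0' && python3 -m jog '0 0 0 0 0; 0 0 0 0 0'
```

```text
time_s: 42.58
tcp_pos: [0.629, -0.2681, 0.0387]
ee_rot: [[-0.996, -0.093, -0.002], [-0.093, 0.996, 0.001], [0.002, 0.001, -1.0]]
wrist_force: [0.1, 1.4, -0.6]
gripper_width: 0.496
gripper_force: 0.0
time_s: 43.2
tcp_pos: [0.6313, -0.2684, 0.0317]
ee_rot: [[-0.996, -0.094, 0.002], [-0.094, 0.996, -0.0], [-0.002, -0.001, -1.0]]
wrist_force: [0.3, -1.5, 0.6]
gripper_width: 0.245
gripper_force: 0.8
time_s: 43.45
tcp_pos: [0.6314, -0.2685, 0.0316]
ee_rot: [[-0.996, -0.094, 0.001], [-0.094, 0.996, -0.001], [-0.001, -0.001, -1.0]]
wrist_force: [-0.0, 0.4, 4.9]
gripper_width: 0.23
gripper_force: 30.0
```

```bash
python3 -m jog '0 -2 20 0 0; 0 -2 20 0 0; 0 -2 20 0 0; 0 -1 12 0 0; 0 0 4 0 0' && python3 -m jog '0 0 1 0 0; 0 0 0 0 0; 0 0 0 0 0'
```

```text
time_s: 44.08
tcp_pos: [0.6239, -0.1914, 0.0316]
ee_rot: [[-0.995, -0.095, 0.0], [-0.095, 0.995, -0.001], [-0.0, -0.001, -1.0]]
wrist_force: [-2.6, -1.4, 6.7]
gripper_width: 0.225
gripper_force: 30.0
time_s: 44.45
tcp_pos: [0.6239, -0.1908, 0.0316]
ee_rot: [[-0.996, -0.095, 0.0], [-0.095, 0.996, -0.0], [-0.0, -0.0, -1.0]]
wrist_force: [-1.4, -0.2, 7.0]
gripper_width: 0.228
gripper_force: 30.0
```

```bash
python3 -m jog '0.5 0 0 0 0; 0.5 0 0 0 0; 0.5 0 0 0 0; 0.5 0 0 30 0; 0.5 0 0 60 0' && python3 -m jog '0.5 10 0 60 0; 0.5 20 0 50 0; 0.5 0 0 0 0; 0.5 0 0 0 0'
python3 - <<'E'
from h import *
c=snap("wrist","w11.png"); print(r.sense()["tcp_pos"].round(4))
u,v=proj(c,[.6229,-.1916,.03]); print(u,v); x0,y0=int(u)-90,int(v)-65
print("crop",x0,y0); cv2.imwrite("pics/m11.png",cv2.resize(c["pixels"][y0:y0+130,x0:x0+180][:,:,::-1],None,fx=4.4,fy=4.4,interpolation=cv2.INTER_CUBIC))
E
```

```text
time_s: 45.08
tcp_pos: [0.6217, -0.1908, 0.118]
ee_rot: [[-0.996, -0.093, -0.008], [-0.094, 0.996, 0.001], [0.008, 0.002, -1.0]]
wrist_force: [2.2, 0.1, 0.8]
gripper_width: 0.496
gripper_force: 0.0
time_s: 45.58
tcp_pos: [0.6531, -0.1908, 0.2293]
ee_rot: [[-0.996, -0.094, -0.002], [-0.094, 0.996, 0.001], [0.002, 0.001, -1.0]]
wrist_force: [-0.7, 0.4, -0.0]
gripper_width: 0.499
gripper_force: 0.0
[ 0.6527 -0.1909  0.2286]
264.2614622660644 147.6357342418383
crop 174 82
```

View pics/m11.png

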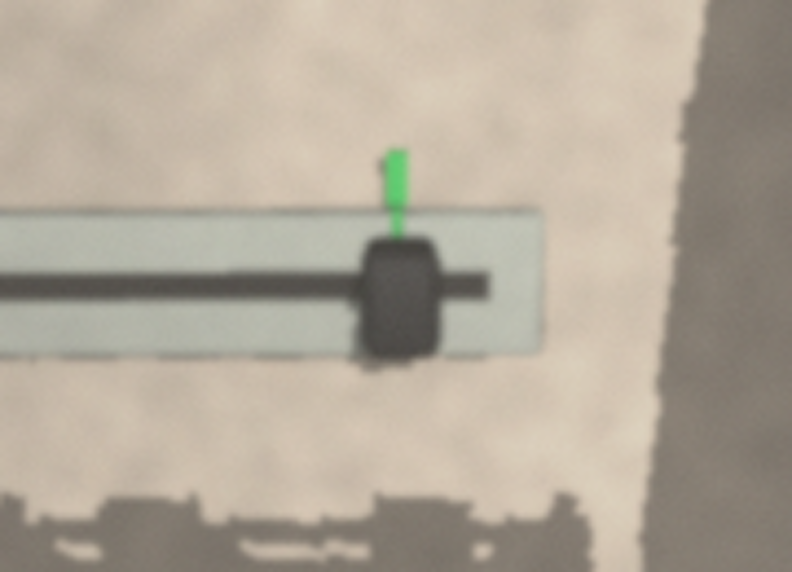

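The grip (363–438, centre about 400) lines up with the green line at 398, within about 0.5 mm. I'll make a last numeric check of the puck, jars and door before handing in.

```bash
python3 -m jog '0.5 -30 0 40 0; 0.5 -40 0 0 0; 0.5 0 0 0 0'
python3 - <<'E'
from h import *
t=snap("top");s=snap("side")
b=blobs(t,(3,150,100),(14,255,255)); print("puck",[plane(t,*q[0],.036).round(4) for q in b])
h=cv2.cvtColor(t["pixels"],cv2.COLOR_RGB2HSV); m=cv2.inRange(h,np.array((100,90,40)),np.array((125,255,255))); m[:140]=0;m[210:]=0;m[:,:180]=0;m[:,300:]=0
q=np.argwhere(m); l=cv2.fitLine(q[:,::-1].astype(np.float32),cv2.DIST_HUBER,0,.01,.01).ravel(); print(len(q),q.min(0),q.max(0))
p=[plane(t,l[2]+k*l[0],l[3]+k*l[1],.12) for k in(-30,30)]; d=p[1]-p[0]; print("door yaw",np.degrees(np.arctan2(d[0],-d[1])) , "at",np.mean(p,0))
# bench jars remaining: bright caps at the old places
print([int((t["pixels"][y-4:y+5,x-4:x+5].min(2)>105).sum()) for x,y in((308,214),(336,215),(357,213))])
E
```

```text
time_s: 46.0
tcp_pos: [0.5809, -0.1912, 0.2699]
ee_rot: [[-0.996, -0.093, -0.003], [-0.093, 0.996, 0.001], [0.003, 0.001, -1.0]]
wrist_force: [0.5, -0.0, 0.6]
gripper_width: 0.498
gripper_force: 0.0
puck [array([0.5352, 0.3922, 0.036 ])]
321 [166 187] [174 249]
door yaw -3.8317418061359994 at [0.61713609 0.12944877 0.12      ]
[0, 0, 0]
```

```bash
python3 -c "
from station import r
print(r.finish_job())"
```

```text
the job is handed in; nothing more can be done
None
```

I handed the job in after about 46 s of robot time: the logger is on the pad (re-centred after a knock), all three jars found on the bench are in the tray, the tray is home, the door is shut on its catch, and the heater grip is level with the marker to about 0.5 mm.

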